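Cock and fire the spring pin driver on a hinge

ROBOT

A 6-joint arm with a two-finger parallel gripper is mounted at the origin on the work surface. World frame = base frame: x ahead of the robot, y to its left, z up, the work surface at z = 0. Lengths are in m, angles in rad, forces in N, time in s.
With the tool pointing down it reaches from about 0.3 to 0.775 m from the base axis. Payload 14.6 kg.
Tool frame: the origin (TCP) lies between the finger pads; the fingertips stand 8 mm ahead of it and the grasp point (between the pads) lies 11 mm behind it; x points along the fingers, y is the direction in which the jaws open and shut, and the axes are right-handed (so a half turn about x gives the same grasp; the last joint's range is limited). The gripper opens to 94 mm and grips with 3 to 60 N. Pads are 16 mm wide; open, the fingers measure 119 mm over their backs; the gripper's body (75 mm by 177 mm) begins 78 mm behind the grasp point.
Start: joints at [1.174, 0.3, 1.521, -0, 1.321, -0.067], TCP at [0.178, 0.52, 0.213] pointing down, gripper open.
Joint ranges: [-3.03, 3.03], [-0.79, 2.21], [0.23, 2.52], [-1.04, 4.18], [0, 3.07], [-2.55, 2.55]. Speed limits (rad/s): [2.22, 2.22, 2.57, 3.14, 3.14, 3.14].

INTERFACE

Orientations are given as [roll, pitch, yaw] about the fixed x, y, z axes, in that order (R = Rz(yaw) Ry(pitch) Rx(roll)).
In Python, from station import ctrl gives the robot as it stands.
- The arm moves only by the shell command python3 -m creep 'ROWS' [FORCE]. ROWS is a JSON object of lists of equal length, an entry for each row: "hand": the closure, from -1 (fully open) to 1 (shut); "slide": the shift along the tool's x, y, z in m, a list of three; "spin": the turn about the tool's x in degrees. A call has 1 to 12 rows; each row is the pose to reach, as a shift and turn from the pose commanded when the call began, along the tool's axes at that moment; what a row does not reach only later rows make up. A row lasts 1/12 s, in which the tool goes at most 41.7 mm and 7.16 degrees, less where a joint would pass 70% of its speed; a pose out of reach is approached as far as the arm can. A call with a gripper value outside its range is refused whole. The fingers move at their own pace and stop on an object; FORCE is the grip in N (left out, the last holds). Time passes only in rows, so rows that repeat a pose let the fingers close. It gives the time, the measured TCP pose, the force and the opening at its end, in the units of the state.
- ctrl.get_obs(): the state, without advancing time (a new reading comes with each control period).
- ctrl.camera(name): name is "scene" or "side" or "wrist"; returns the picture (480x640x3 uint8, red, green, blue); there is no depth.
- ctrl.calibration(name): a dict with "K" (3x3 intrinsics, pixels), "R" (3x3) and "t" (3): a world point X has camera coordinates R X + t. Camera axes: x right, y down, z forward; pixel columns grow to the right and rows downward; lengths in m; the calibration is good to about 2 mm. The wrist camera is an equidistant fisheye: a pixel r from the principal point sees the ray r / f radians off the axis. A picture is of the moment at which its call begins: read the wrist's pose just before it. calibration takes no time and is no camera call; for the wrist camera it gives the pose at the moment of the call.
- ctrl.hand_in(): hands the job in, once; it reports no verdict.
The state is a dict: "time_s": time; "qpos": joint angles; "joint_vel": joint speeds; "tau": joint torques, N m; "ee_pos": TCP position; "eef_rot": TCP orientation; "force": force on the tool from outside, world axes, zero at the start; "moment": the same for the moment, N m; "grip_width": finger opening in m.
Only numpy, scipy, OpenCV 4.12 (cv2) and the standard library are available. Lean on these libraries where they do the work, as an engineer would, in place of code of your own. Each camera call takes 0.05 s, during which the arm holds its last target.

TASK

A small hinge is clamped in the spring pin driver and its pin still stands proud: drive it fully home. Draw the orange tab back until the sear catches and holds the striker by itself, without forcing it against the rubber stop beyond and without letting it slip, let go of the tab, then press the red trigger button to fire. Leave the phone and the blue tray next to it where they are, and leave the button free at the end.

Things in the scene. Friction and masses are not known exactly. Their poses are not given: they have to be found in the camera images.
- driver: Bench pin driver, bolted down: grey base plate 285 x 170 x 15 mm. Origin on the table surface; the plate spans x -137 to +147, y -60 to +110 mm. Strikes along its +x; the striker is drawn along its -x. Tops: blue sear cover and trigger housing (at y above +32 mm) 60 mm over the table, guide rails 40, rear block 45, hinge and its clamps 43 mm.
- tab (a point): Centre of the orange draw tab on the striker: upright plate 12 mm thick along the driver's x, 40 mm along y, from 52 to 98 mm over the table (this point 75 mm). Moves with the striker, whose top is 42 mm high. Nothing beside it rises above 60 mm. On the sear's ramp the pull rises by 2 to 4 N, falls off at its end; eased forward a few mm, a caught striker no longer pulls on the hand.
- striker (a joint): Draw in m: 0 at the start (nose resting on the pin's head), growing as it is drawn back, about -0.006 after the pin is home. Spring: 6 N at 0 plus 0.13 N per mm. The draw where the sear catches is set inside, unseen, from 0.026 to 0.066, new every time; the sear's ramp lies 14 to 4 mm before it. The rubber stop comes 2.5 mm beyond it. Let go uncaught, it snaps forward.
- stop_seat (a point): Fixed seat of the rubber stop, out of sight under the blue cover. The stop yields 1 mm per 1.5 N, felt on top of the striker's spring; pressing it with more than 6.5 N overdraws and harms the sear.
- trigger_top (a point): Centre of the top of the red mushroom trigger button, 30 mm across, 72 mm above the table at rest, 12 mm above its blue housing (52 x 42 mm); pressed straight down.
- trigger (a joint): Travel of the trigger in m, 0 up, 0.010 right down; sprung back up. With the striker cocked the sear lets go at about 4 to 6 mm and 5 to 8 N.
- pin (a joint): Travel of the hinge pin in m along the driver's +x: 0 as found, standing 6 mm proud; 0.006 fully home. It is tight: only a fired shot drives it.
- pin_head (a point): Centre of the rear face of the hinge pin's brass head (12 mm across), 33.5 mm above the table, struck by the nose of the striker.
- phone_mid (a point): Centre of an opened phone lying flat beside the driver on its +y side, 148 (own x) x 72 x 8 mm.
- tray_mid (a point): Centre of a blue divided screw tray beside the driver on its -y side, 110 (own x) x 70 x 22 mm.

How it is judged:
By the outcome, as a careful person would: the job done as asked, in the order asked, and still so for the second after the job is handed in, with the robot touching nothing.
It also fails if it takes over 64 s, if anything falls off the work surface, if the arm or the gripper's body presses on something with over 40 N, if the wrist force passes 120 N, or if a joint passes its speed limit or range.

## Working session

There is one attempt and no reset: what is moved stays moved. The work goes in short steps, Python scripts to look and compute and a shell command to move; the robot and the scene stay as the last step left them, time stands still between calls to the robot, and variables do not carry over. Pictures are saved under pics/ and viewed, and the job is handed in when it is done.

```bash
ls; mkdir -p pics
python3 - <<'E'
from station import ctrl
import cv2
print(ctrl.get_obs())
for n in ("scene","side","wrist"):
    c=ctrl.calibration(n); print(n,c)
    cv2.imwrite(f"pics/{n}0.png",ctrl.camera(n)[:,:,::-1])
E
```

```text
pics
{'time_s': 0.0, 'qpos': array([ 1.17438568e+00,  3.00470137e-01,  1.52159888e+00,  3.04856988e-05,
        1.32069659e+00, -6.66069139e-02]), 'joint_vel': array([-1.42729576e-03,  9.25039649e-05, -6.57970633e-04,  4.94964464e-04,
        7.46775775e-04,  1.52100476e-03]), 'tau': array([-1.30981261e-03, -5.31808913e+01, -3.52732694e+01,  7.07975356e-02,
        2.44443468e-02, -5.80396181e-05]), 'ee_pos': array([0.17802001, 0.52011837, 0.21287933]), 'eef_rot': array([-1.66257247,  1.56962301, -1.99238377]), 'force': array([-0.06755826,  0.14643917,  0.89341079]), 'moment': array([ 0.01055264, -0.02779612,  0.00209259]), 'grip_width': 0.09403960997295704}
scene {'K': array([[531.57742566,   0.        , 312.75471944],
       [  0.        , 531.57742566, 244.93020297],
       [  0.        ,   0.        ,   1.        ]]), 'R': array([[-0.03542125,  0.99923591,  0.01652038],
       [ 0.66889266,  0.03598668, -0.74248742],
       [-0.74251461, -0.01524947, -0.66965626]]), 't': array([-0.04042902, -0.35210892,  1.13828895])}
side {'K': array([[477.22097676,   0.        , 317.47352472],
       [  0.        , 477.22097676, 233.14966694],
       [  0.        ,   0.        ,   1.        ]]), 'R': array([[ 0.9953416 , -0.09636933,  0.00283805],
       [-0.05630045, -0.60488634, -0.79431906],
       [ 0.07826469,  0.79045902, -0.60749417]]), 't': array([-0.55583072,  0.13814184,  0.59203075])}
wrist {'K': array([[371.64829954,   0.        , 317.45336173],
       [  0.        , 371.64829954, 239.03599999],
       [  0.        ,   0.        ,   1.        ]]), 'R': array([[ 3.25087847e-01,  9.45683822e-01, -8.78691401e-06],
       [ 9.10710510e-01, -3.13062933e-01,  2.69440098e-01],
       [ 2.54802391e-01, -8.75997036e-02, -9.63017151e-01]]), 't': array([-0.55065404, -0.02787792,  0.39027223])}
```

View pics/scene0.png

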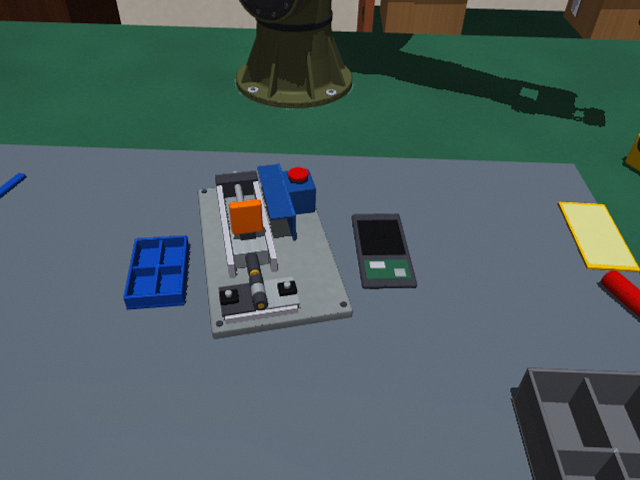

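View pics/side0.png

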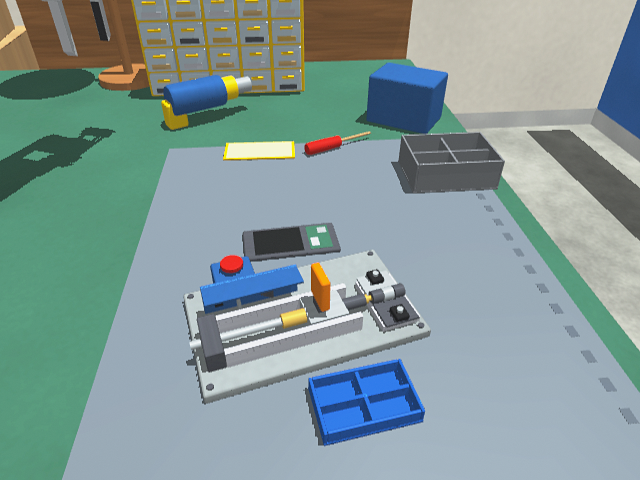

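View pics/wrist0.png

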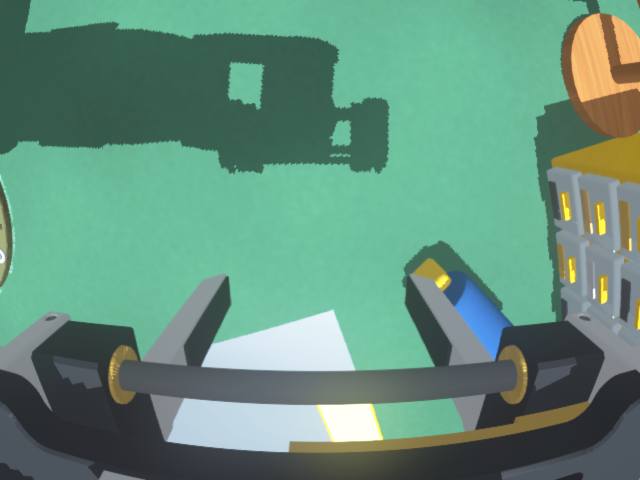

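The scene camera faces the robot. It shows the orange tab at about (246,217), the red button at about (298,174), the tray at about (158,270) and the phone at about (384,250). In the side view the tab is at about (320,287) and the button at about (231,265). Next I measure them.

```bash
cat > h.py <<'E'
import numpy as np, cv2
from station import ctrl
def ray(n,u,v,c=None):
    c=c or ctrl.calibration(n); d=np.linalg.inv(c["K"])@[u,v,1]
    return -c["R"].T@c["t"], c["R"].T@d
def plane(n,u,v,z):
    o,d=ray(n,u,v); return o+d*(z-o[2])/d[2]
def tri(p,q):
    o1,d1=ray("scene",*p); o2,d2=ray("side",*q)
    s=np.linalg.lstsq(np.c_[d1,-d2],o2-o1,rcond=None)[0]
    a,b=o1+s[0]*d1,o2+s[1]*d2
    return (a+b)/2,np.linalg.norm(a-b)
def blob(img,lo,hi):
    m=cv2.inRange(cv2.cvtColor(img,cv2.COLOR_BGR2HSV),lo,hi)
    cs=cv2.findContours(m,cv2.RETR_EXTERNAL,cv2.CHAIN_APPROX_NONE)[0]
    return sorted(cs,key=cv2.contourArea)[::-1]
E
python3 - <<'E'
from h import *
for n in ("scene","side"):
    im=cv2.imread(f"pics/{n}0.png")
    for nm,lo,hi in (("orange",(5,200,120),(16,255,255)),("red",(0,200,90),(4,255,255))):
        for c in blob(im,lo,hi)[:2]:
            ap=cv2.approxPolyDP(c,2,True)[:,0].tolist()
            print(n,nm,cv2.contourArea(c),cv2.boundingRect(c),ap)
    s={"scene":(180,150,190,190),"side":(170,230,280,180)}[n]
    x,y,w,h=s; k=800//w if 800//w*h<=600 else 3
    cv2.imwrite(f"pics/{n}0c.png",cv2.resize(im[y:y+h,x:x+w],None,fx=k,fy=k,interpolation=2)); print(k)
E
```

```text
scene orange 887.5 (229, 199, 33, 35) [[259, 200], [230, 203], [234, 233], [261, 229]]
scene orange 0.0 (611, 270, 5, 1) [[611, 270], [615, 270]]
scene red 650.5 (603, 271, 37, 41) [[607, 273], [603, 278], [605, 282], [639, 311], [639, 290], [616, 271]]
scene red 183.5 (289, 167, 19, 14) [[290, 170], [291, 179], [301, 180], [307, 176], [306, 170], [302, 168]]
3
side orange 438.5 (311, 266, 19, 45) [[311, 266], [311, 289], [321, 310], [324, 310], [329, 304], [329, 284], [323, 285]]
side orange 0.0 (312, 264, 1, 1) [[312, 264]]
side red 288.5 (305, 136, 37, 18) [[341, 141], [338, 136], [306, 144], [305, 150], [306, 145], [311, 152], [308, 153], [312, 153], [315, 149], [319, 151], [330, 145], [339, 145]]
side red 263.0 (220, 256, 23, 16) [[220, 263], [226, 271], [237, 270], [242, 265], [241, 259], [236, 256], [225, 257]]
2
```

View pics/scene0c.png

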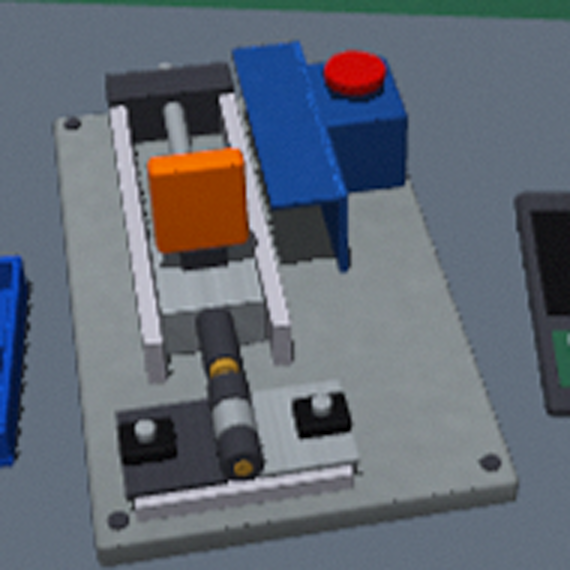

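View pics/side0c.png

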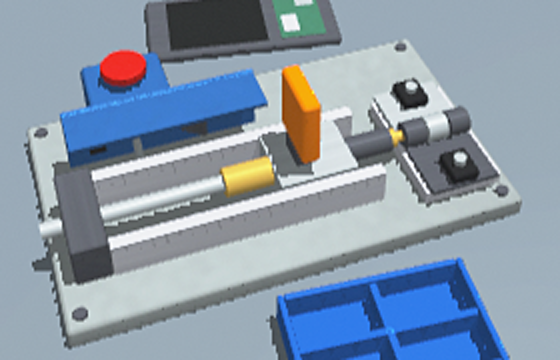

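Run:
```python
from h import *
np.set_printoptions(precision=4,suppress=True)
S=lambda x,y:(180+x/3,150+y/3); D=lambda x,y:(170+x/2,230+y/2)
sc=[S(72,123),S(118,520),S(490,463)]; sd=[D(38,132),D(80,314),D(502,190),D(401,47)]
A=[plane("scene",*p,.0155) for p in sc]; B=[plane("side",*p,.0155) for p in sd]
print("scene screws nearL,farL,farR");print(np.array(A));print("side screws nearR nearL farL farR");print(np.array(B))
for p,q in ((A[0],A[1]),(B[1],B[2]),(B[0],B[3])): print(np.linalg.norm(q-p),np.degrees(np.arctan2(*(q-p)[1::-1])))
for p,q in ((A[1],A[2]),(B[2],B[3]),(B[1],B[0])): print("y",np.linalg.norm(q-p),np.degrees(np.arctan2(*(q-p)[1::-1]))-90)
# button
print("btn",plane("scene",*S(355,72),.071),plane("side",*D(123,67),.071),tri(S(355,71),D(123,66)))
# tab front upper corners (front/top edge z .098)
print("tabtop front L,R",plane("scene",*S(152,166),.098),plane("scene",*S(243,157),.098))
print("tabtop back L,R",plane("scene",*S(149,158),.098),plane("scene",*S(241,149),.098))
print("tab front bottom",plane("scene",*S(158,250),.052),plane("scene",*S(247,240),.052))
# side: top face corners
for nm,p in (("backR",(283,68)),("frontR",(299,66)),("frontL",(321,102)),("backL",(305,107))): print("side",nm,plane("side",*D(*p),.098))
```

```text
scene screws nearL,farL,farR
[[ 0.4263 -0.1112  0.0155]
 [ 0.683  -0.0449  0.0155]
 [ 0.6462  0.1003  0.0155]]
side screws nearR nearL farL farR
[[ 0.3887  0.0327  0.0155]
 [ 0.4282 -0.1127  0.0155]
 [ 0.6845 -0.0464  0.0155]
 [ 0.6472  0.0977  0.0155]]
0.2651997276764162 14.474322172376205
0.26475211370379415 14.498891325589062
0.26645552023763874 14.11239364675743
y 0.14980493953454477 14.228561450700738
y 0.14890993412772643 14.540528325139164
y 0.15071811413848943 15.185293853485234
btn [0.453  0.0349 0.071 ] [0.4511 0.0293 0.071 ] (array([0.4502, 0.0342, 0.0687]), np.float64(0.001853599088051181))
tabtop front L,R [ 0.5646 -0.0422  0.098 ] [ 0.5565 -0.0057  0.098 ]
tabtop back L,R [ 0.5594 -0.0443  0.098 ] [ 0.5511 -0.0071  0.098 ]
tab front bottom [ 0.5641 -0.0437  0.052 ] [ 0.5554 -0.0063  0.052 ]
side backR [ 0.5499 -0.012   0.098 ]
side frontR [ 0.5595 -0.0111  0.098 ]
side frontL [ 0.5689 -0.0432  0.098 ]
side backL [ 0.5594 -0.0465  0.098 ]
```

```bash
cat >> h.py <<'E'
from scipy.spatial.transform import Rotation as Ro
np.set_printoptions(precision=4,suppress=True)
YAW=np.radians(14.4); DX=np.array([np.cos(YAW),np.sin(YAW),0])
def go(T,o=None):
    o=o or ctrl.get_obs(); R=Ro.from_euler("xyz",o["eef_rot"]).as_matrix()
    print("t",o["time_s"],"tcp",o["ee_pos"],"slide",R.T@(np.array(T)-o["ee_pos"]),"f",o["force"],"Fd",o["force"]@DX,"w",o["grip_width"],"q",o["qpos"])
    y=R[:,1]; print("R",R.round(3).tolist(),"DX in tool",R.T@DX)
    for s in (1,-1):
        d=R.T@(s*DX); print("spin",np.degrees(np.arctan2(d[2],d[1])))
E
python3 -c "
from h import *
go([.560,-.026,.150])"
```

```text
t 0.15 tcp [0.178  0.5202 0.213 ] slide [ 0.0633 -0.393   0.5382] f [ 0.5194 -0.0131 -0.1354] Fd 0.4998624273216436 w 0.09385346987015203 q [ 1.1744  0.3004  1.5214 -0.      1.3207 -0.0666]
R [[-0.0, 0.324, 0.946], [-0.001, 0.946, -0.324], [-1.0, -0.001, -0.0]] DX in tool [-0.0005  0.5489  0.8359]
spin 56.70756671479046
spin -123.29243328520954
```

```bash
python3 -m creep '{"hand":[0,0,0,0,0,0,0,0,0,0,0,0],"slide":[[0,-0.02,0.028],[0,-0.04,0.055],[0,-0.06,0.083],[0,-0.08,0.11],[0,-0.1,0.138],[0,-0.12,0.165],[0,-0.14,0.193],[0,-0.16,0.22],[0,-0.18,0.248],[0,-0.2,0.275],[0,-0.22,0.303],[0,-0.24,0.33]],"spin":[5,10,15,20,25,30,35,40,45,50,54,56.7]}' 20
python3 -c "
from h import *
go([.560,-.026,.150])"
```

```text
time_s: 1.15
ee_pos: [0.4133, 0.1848, 0.2135]
eef_rot: [1.36, 1.571, 0.036]
force: [-0.5, 0.3, 0.3]
grip_width: 0.0475
t 1.15 tcp [0.4133 0.1848 0.2135] slide [0.0635 0.0906 0.2403] f [-0.5468  0.2634  0.2992] Fd -0.4640904038634608 w 0.047481734904082806 q [ 0.3396  0.0812  1.7814 -0.      1.2789  0.0922]
R [[0.0, 0.97, 0.245], [0.0, 0.245, -0.97], [-1.0, 0.0, 0.0]] DX in tool [ 0.      1.     -0.0039]
spin -0.2242344808007036
spin 179.7757655191993
```

```bash
python3 -m creep '{"hand":[0,0,0,0,0,0,0,0,0,0],"slide":[[0,0.012,0.03],[0,0.025,0.065],[0,0.036,0.1],[0,0.049,0.13],[0,0.06,0.16],[0.01,0.072,0.19],[0.02,0.082,0.22],[0.03,0.09,0.24],[0.045,0.09,0.24],[0.06,0.09,0.24]],"spin":[0,0,0,0,0,0,0,0,0,0]}'
python3 - <<'E'
from h import *
go([.560,-.026,.074])
for n in ("scene","side","wrist"): cv2.imwrite(f"pics/{n}1.png",ctrl.camera(n)[:,:,::-1])
a=cv2.imread("pics/scene1.png")[100:300,150:390];b=cv2.imread("pics/side1.png")[180:380,190:430]
cv2.imwrite("pics/c1.png",cv2.resize(np.hstack([a,b]),None,fx=1.66,fy=1.66))
E
```

```text
time_s: 1.98
ee_pos: [0.5598, -0.0248, 0.1524]
eef_rot: [-1.883, 1.57, 3.079]
force: [-0.1, 0.0, -1.1]
grip_width: 0.0471
t 1.9833 tcp [ 0.5598 -0.0248  0.1524] slide [ 0.0784 -0.      0.0012] f [-0.1448  0.0395 -1.1274] Fd -0.13039656933509405 w 0.04707106723631899 q [-0.1097  0.3791  1.5625 -0.      1.2004 -0.3592]
R [[-0.0, 0.969, 0.247], [0.0, 0.247, -0.969], [-1.0, -0.0, -0.0]] DX in tool [-0.0004  1.     -0.0017]
spin -0.09980819942874833
spin 179.90019180057126
```

View pics/c1.png

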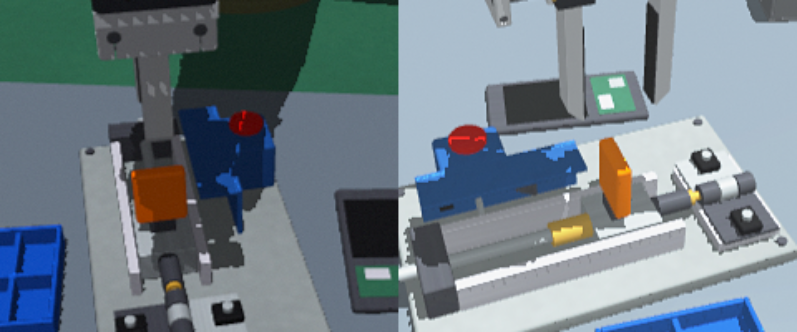

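View pics/wrist1.png

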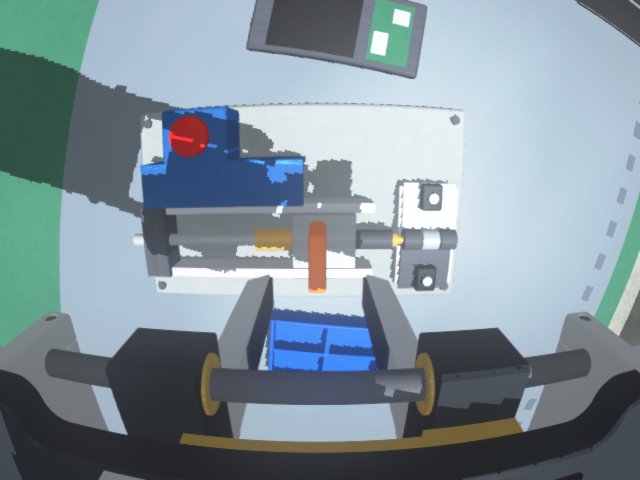

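The wrist view shows the tab at column 317, midway between the fingers (272 and 364), with the jaws lined up with the striker. I'll descend.

```bash
python3 -m creep '{"hand":[0,0,0,0,0],"slide":[[0.025,0,0.001],[0.05,0,0.001],[0.07,0,0.001],[0.078,0,0.001],[0.078,0,0.001]],"spin":[0,0,0,0,0]}'
python3 -m creep '{"hand":[0.3,0.5,0.6,0.7,0.7,0.7],"slide":[[0,0,0],[0,0,0],[0,0,0],[0,0,0],[0,0,0],[0,0,0]],"spin":[0,0,0,0,0,0]}' 10
python3 - <<'E'
from h import *
go([.560,-.026,.074])
cv2.imwrite("pics/wrist2.png",ctrl.camera("wrist")[:,:,::-1]);cv2.imwrite("pics/side2.png",ctrl.camera("side")[180:380,190:430,::-1])
E
```

```text
time_s: 2.55
ee_pos: [0.5593, -0.0244, 0.0748]
eef_rot: [-1.933, 1.569, 3.031]
force: [-0.1, 0.1, 0.3]
grip_width: 0.0466
time_s: 3.05
ee_pos: [0.5595, -0.0247, 0.0758]
eef_rot: [-1.32, 1.57, -2.639]
force: [-5.1, -2.1, 4.0]
grip_width: 0.0149
t 3.05 tcp [ 0.5595 -0.0247  0.0758] slide [0.0018 0.0002 0.0013] f [-5.113  -2.1326  4.004 ] Fd -5.482760283378452 w 0.014873513974497628 q [-0.1094  0.472   1.6262 -0.0004  1.044  -0.3607]
R [[-0.001, 0.969, 0.249], [-0.0, 0.249, -0.969], [-1.0, -0.001, 0.0]] DX in tool [-0.0006  1.      0.0002]
spin 0.012258538785482394
spin -179.9877414612145
```

View pics/wrist2.png

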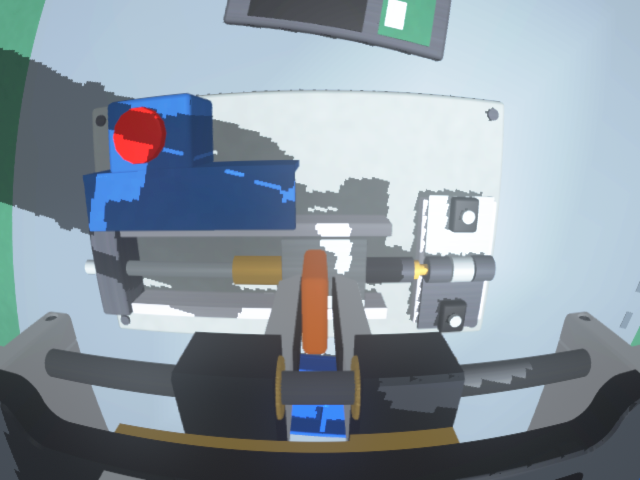

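View pics/side2.png

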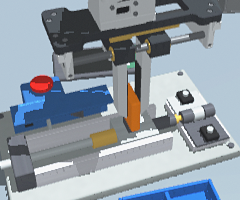

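```bash
python3 -m creep '{"hand":[0.7,0.7,0.8,1,1,1],"slide":[[0,-0.0015,0.001],[0,-0.0015,0.001],[0,-0.0015,0.001],[0,-0.0015,0.001],[0,-0.0015,0.001],[0,-0.0015,0.001]],"spin":[0,0,0,0,0,0]}' 45
python3 -c "
from h import *
go([.560,-.026,.074])"
```

```text
time_s: 3.65
ee_pos: [0.5584, -0.0261, 0.0755]
eef_rot: [-1.064, 1.57, -2.383]
force: [-2.9, -1.9, 2.5]
grip_width: 0.012
t 3.65 tcp [ 0.5584 -0.0261  0.0755] slide [0.0015 0.0015 0.0003] f [-2.9297 -1.8896  2.527 ] Fd -3.3075647389823306 w 0.011968020438752006 q [-0.1121  0.4703  1.6295 -0.0003  1.0419 -0.3634]
R [[-0.0, 0.969, 0.249], [-0.0, 0.249, -0.969], [-1.0, -0.0, 0.0]] DX in tool [-0.0003  1.      0.0001]
spin 0.006344118427669813
spin -179.99365588157232
```

```bash
cat > r.py <<'E'
from h import *
o=ctrl.get_obs(); p=o["ee_pos"]
print("t %.2f draw %.2f Fd %.2f Fz %.2f w %.4f z %.4f"%(o["time_s"],-1e3*((p-[.5584,-.0261,0])@DX),o["force"]@DX,o["force"][2],o["grip_width"],p[2]))
E
python3 -m creep '{"hand":[1,1,1],"slide":[[0,-0.002,0],[0,-0.003,0],[0,-0.003,0]],"spin":[0,0,0]}' >/dev/null; python3 r.py
python3 -m creep '{"hand":[1,1,1],"slide":[[0,-0.001,0],[0,-0.003,0],[0,-0.003,0]],"spin":[0,0,0]}' >/dev/null; python3 r.py
python3 -m creep '{"hand":[1,1,1],"slide":[[0,-0.001,0],[0,-0.003,0],[0,-0.003,0]],"spin":[0,0,0]}' >/dev/null; python3 r.py
```

```text
t 3.90 draw 2.15 Fd 6.24 Fz -2.43 w 0.0114 z 0.0756
t 4.15 draw 5.16 Fd 6.25 Fz -2.87 w 0.0116 z 0.0756
t 4.40 draw 8.11 Fd 6.41 Fz -4.47 w 0.0117 z 0.0756
```

```bash
python3 -m creep '{"hand":[1,1,1],"slide":[[0,-0.001,0],[0,-0.002,0],[0,-0.002,0]],"spin":[0,0,0]}' >/dev/null; python3 r.py
python3 -m creep '{"hand":[1,1,1],"slide":[[0,-0.001,0],[0,-0.002,0],[0,-0.002,0]],"spin":[0,0,0]}' >/dev/null; python3 r.py
python3 -m creep '{"hand":[1,1,1],"slide":[[0,-0.001,0],[0,-0.002,0],[0,-0.002,0]],"spin":[0,0,0]}' >/dev/null; python3 r.py
python3 -m creep '{"hand":[1,1,1],"slide":[[0,-0.001,0],[0,-0.002,0],[0,-0.002,0]],"spin":[0,0,0]}' >/dev/null; python3 r.py
python3 -m creep '{"hand":[1,1,1],"slide":[[0,-0.001,0],[0,-0.002,0],[0,-0.002,0]],"spin":[0,0,0]}' >/dev/null; python3 r.py
python3 -m creep '{"hand":[1,1,1],"slide":[[0,-0.001,0],[0,-0.002,0],[0,-0.002,0]],"spin":[0,0,0]}' >/dev/null; python3 r.py
python3 -m creep '{"hand":[1,1,1],"slide":[[0,-0.001,0],[0,-0.002,0],[0,-0.002,0]],"spin":[0,0,0]}' >/dev/null; python3 r.py
```

```text
t 4.65 draw 10.01 Fd 7.16 Fz -3.74 w 0.0119 z 0.0756
t 4.90 draw 11.96 Fd 7.26 Fz -3.05 w 0.0117 z 0.0756
t 5.15 draw 13.92 Fd 6.14 Fz -3.40 w 0.0113 z 0.0756
t 5.40 draw 15.91 Fd 7.88 Fz -3.90 w 0.0122 z 0.0756
t 5.65 draw 17.87 Fd 8.24 Fz -4.42 w 0.0120 z 0.0756
t 5.90 draw 19.86 Fd 7.80 Fz -3.77 w 0.0117 z 0.0756
t 6.15 draw 21.86 Fd 9.29 Fz -3.97 w 0.0121 z 0.0756
```

```bash
cat > r.py <<'E'
from h import *
F=[];P=[]
for i in range(4):
    o=ctrl.get_obs(); F.append(o["force"]);P.append(o["ee_pos"])
    if i<3: ctrl.camera("wrist")
F=np.mean(F,0);p=np.mean(P,0);d=-1e3*((p-[.5584,-.0261,0])@DX)
print("t %.2f draw %.2f Fd %.2f excess %.2f Fz %.2f w %.4f"%(o["time_s"],d,F@DX,F@DX-6-.13*d,F[2],o["grip_width"]))
E
python3 r.py
python3 -m creep '{"hand":[1,1],"slide":[[0,-0.001,0],[0,-0.002,0]],"spin":[0,0]}' >/dev/null; python3 r.py
python3 -m creep '{"hand":[1,1],"slide":[[0,-0.001,0],[0,-0.0015,0]],"spin":[0,0]}' >/dev/null; python3 r.py
```

```text
t 6.30 draw 21.79 Fd 8.43 excess -0.40 Fz -4.09 w 0.0120
t 6.62 draw 23.77 Fd 9.24 excess 0.15 Fz -4.54 w 0.0119
t 6.93 draw 25.24 Fd 9.07 excess -0.21 Fz -4.63 w 0.0118
```

```bash
for i in 1; do :; done
python3 -m creep '{"hand":[1,1],"slide":[[0,-0.001,0],[0,-0.002,0]],"spin":[0,0]}' >/dev/null; python3 r.py
python3 -m creep '{"hand":[1,1],"slide":[[0,-0.001,0],[0,-0.002,0]],"spin":[0,0]}' >/dev/null; python3 r.py
python3 -m creep '{"hand":[1,1],"slide":[[0,-0.001,0],[0,-0.002,0]],"spin":[0,0]}' >/dev/null; python3 r.py
```

```text
t 7.25 draw 27.22 Fd 9.44 excess -0.09 Fz -4.97 w 0.0119
t 7.57 draw 29.19 Fd 9.72 excess -0.07 Fz -5.42 w 0.0115
t 7.88 draw 31.02 Fd 11.61 excess 1.58 Fz -6.95 w 0.0118
```

```bash
python3 -m creep '{"hand":[1,1],"slide":[[0,-0.001,0],[0,-0.002,0]],"spin":[0,0]}' >/dev/null; python3 r.py
python3 -m creep '{"hand":[1,1],"slide":[[0,-0.001,0],[0,-0.002,0]],"spin":[0,0]}' >/dev/null; python3 r.py
python3 -m creep '{"hand":[1,1],"slide":[[0,-0.001,0],[0,-0.002,0]],"spin":[0,0]}' >/dev/null; python3 r.py
```

```text
t 8.20 draw 32.82 Fd 13.32 excess 3.05 Fz -7.41 w 0.0121
t 8.52 draw 34.72 Fd 14.13 excess 3.62 Fz -7.71 w 0.0117
t 8.83 draw 36.66 Fd 14.70 excess 3.93 Fz -8.21 w 0.0118
```

```bash
python3 -m creep '{"hand":[1,1],"slide":[[0,-0.001,0],[0,-0.0015,0]],"spin":[0,0]}' >/dev/null; python3 r.py
python3 -m creep '{"hand":[1,1],"slide":[[0,-0.001,0],[0,-0.0015,0]],"spin":[0,0]}' >/dev/null; python3 r.py
python3 -m creep '{"hand":[1,1],"slide":[[0,-0.001,0],[0,-0.0015,0]],"spin":[0,0]}' >/dev/null; python3 r.py
```

```text
t 9.15 draw 38.08 Fd 15.15 excess 4.20 Fz -8.69 w 0.0121
t 9.47 draw 39.61 Fd 14.83 excess 3.68 Fz -8.33 w 0.0114
t 9.78 draw 41.28 Fd 12.86 excess 1.49 Fz -7.06 w 0.0117
```

```bash
python3 -m creep '{"hand":[1,1],"slide":[[0,-0.001,0],[0,-0.0015,0]],"spin":[0,0]}' >/dev/null; python3 r.py
python3 -m creep '{"hand":[1,1],"slide":[[0,-0.001,0],[0,-0.0015,0]],"spin":[0,0]}' >/dev/null; python3 r.py
```

```text
t 10.10 draw 42.80 Fd 13.39 excess 1.83 Fz -7.56 w 0.0119
t 10.42 draw 44.33 Fd 12.69 excess 0.93 Fz -7.75 w 0.0119
```

```bash
python3 -m creep '{"hand":[1,1],"slide":[[0,-0.0005,0],[0,-0.001,0]],"spin":[0,0]}' >/dev/null; python3 r.py
python3 -m creep '{"hand":[1,1],"slide":[[0,-0.0005,0],[0,-0.0005,0]],"spin":[0,0]}' >/dev/null; python3 r.py
```

```text
t 10.73 draw 45.41 Fd 11.92 excess 0.01 Fz -6.93 w 0.0115
t 11.05 draw 45.92 Fd 12.04 excess 0.07 Fz -7.02 w 0.0117
```

Past the ramp and not yet on the stop. I'll ease forward in small steps to see whether it is caught.

```bash
python3 -m creep '{"hand":[1,1],"slide":[[0,0.0005,0],[0,0.001,0]],"spin":[0,0]}' >/dev/null; python3 r.py
python3 -m creep '{"hand":[1,1],"slide":[[0,0.0005,0],[0,0.001,0]],"spin":[0,0]}' >/dev/null; python3 r.py
python3 -m creep '{"hand":[1,1],"slide":[[0,0.0005,0],[0,0.001,0]],"spin":[0,0]}' >/dev/null; python3 r.py
```

```text
t 11.37 draw 44.86 Fd 11.18 excess -0.66 Fz -6.94 w 0.0118
t 11.68 draw 44.47 Fd 5.86 excess -5.92 Fz -2.93 w 0.0118
t 12.00 draw 44.20 Fd 0.24 excess -11.51 Fz 0.85 w 0.0116
```

Caught: at 44.2 mm the pull on the hand is gone (0.2 N). I'll let go and rise.

```bash
python3 -m creep '{"hand":[0.6,0.4,0.2,0,0,0],"slide":[[0,0,0],[0,0,0],[0,0,0],[0,0,0],[0,0,0],[0,0,0]],"spin":[0,0,0,0,0,0]}'
python3 - <<'E'
from h import *
go([.4515,.033,.14])
cv2.imwrite("pics/wrist3.png",ctrl.camera("wrist")[:,:,::-1])
E
```

```text
time_s: 12.5
ee_pos: [0.5154, -0.037, 0.0754]
eef_rot: [-2.253, 1.571, 2.711]
force: [-0.5, -0.2, 0.5]
grip_width: 0.0458
t 12.5 tcp [ 0.5154 -0.037   0.0754] slide [-0.0646 -0.0445 -0.0837] f [-0.5313 -0.1909  0.4608] Fd -0.5620961994121121 w 0.04577207213645545 q [-0.1426  0.3884  1.752   0.0001  1.0014 -0.394 ]
R [[-0.0, 0.969, 0.249], [0.0, 0.249, -0.969], [-1.0, -0.0, -0.0]] DX in tool [-0.0001  1.      0.0001]
spin 0.004599620613843766
spin -179.99540037938615
```

View pics/wrist3.png

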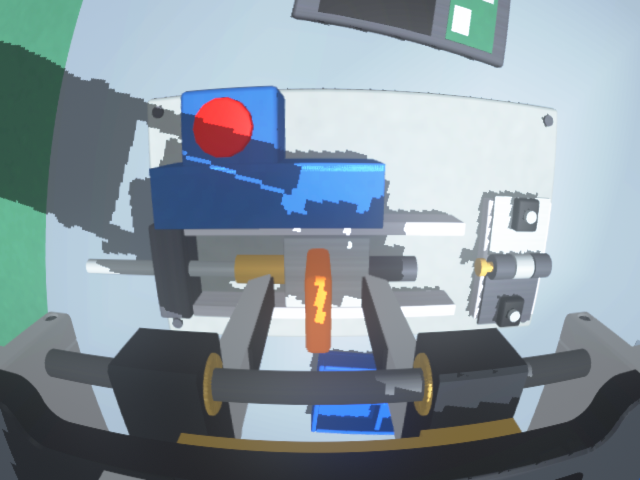

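The striker holds on its own, with the nose at column 415, clear of the pin head at 480. I'll rise and move over the button.

```bash
python3 -m creep '{"hand":[0,0,0,0,0.5,1,1,1,1],"slide":[[-0.025,0,0],[-0.05,0,0],[-0.07,0,0],[-0.07,-0.005,-0.02],[-0.07,-0.015,-0.04],[-0.07,-0.03,-0.06],[-0.07,-0.0445,-0.083],[-0.07,-0.0445,-0.083],[-0.07,-0.0445,-0.083]],"spin":[0,0,0,0,0,0,0,0,0]}' 30
python3 - <<'E'
from h import *
go([.4515,.033,.080])
c=ctrl.calibration("wrist"); im=ctrl.camera("wrist")[:,:,::-1].copy()
cv2.imwrite("pics/wrist4.png",im)
for b in blob(im,(0,180,90),(5,255,255))[:2]:
    print(cv2.contourArea(b),cv2.boundingRect(b))
    (u,v),r=cv2.minEnclosingCircle(b)
    K=c["K"];a=np.array([u-K[0,2],v-K[1,2]]);rr=np.hypot(*a);th=rr/K[0,0]
    d=c["R"].T@np.r_[a/rr*np.sin(th),np.cos(th)];o=-c["R"].T@c["t"]
    print("wrist btn",u,v,r,o+d*(.071-o[2])/d[2])
a=ctrl.camera("scene")[100:300,150:390,::-1];b=ctrl.camera("side")[180:380,190:430,::-1]
cv2.imwrite("pics/c4.png",cv2.resize(np.hstack([a,b]),None,fx=1.66,fy=1.66))
E
```

```text
time_s: 13.3
ee_pos: [0.4515, 0.0328, 0.1458]
eef_rot: [1.215, 1.57, -0.103]
force: [0.4, -0.2, -0.1]
grip_width: 0.017
t 13.3 tcp [0.4515 0.0328 0.1458] slide [ 0.0658  0.     -0.0002] f [ 0.388  -0.1846 -0.112 ] Fd 0.32992161951887133 w 0.01697713706456924 q [-0.0084  0.1562  1.8654 -0.0001  1.1193 -0.2612]
R [[0.001, 0.968, 0.25], [-0.0, 0.25, -0.968], [-1.0, 0.001, 0.0]] DX in tool [0.0007 1.     0.0015]
spin 0.08699750030800303
spin -179.913002499692
```

View pics/wrist4.png

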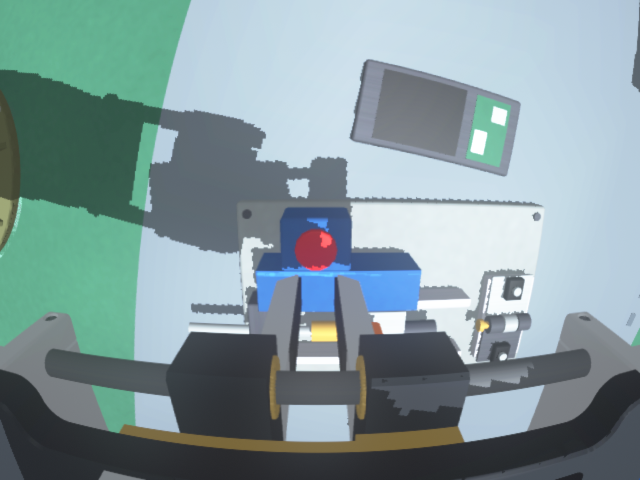

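View pics/c4.png

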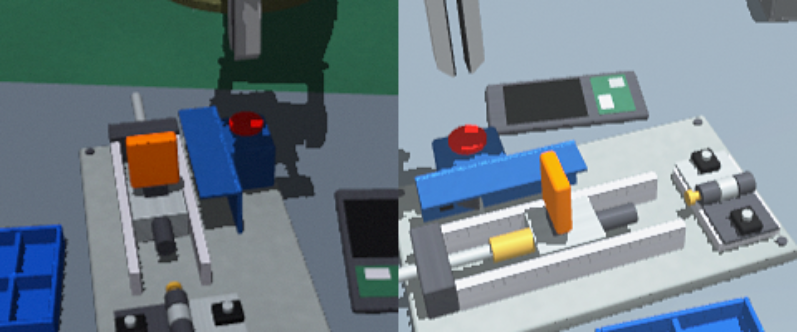

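Run:
```python
from h import *
c=ctrl.calibration("wrist"); K=c["K"];o=-c["R"].T@c["t"]
for u,v in ((316,250),(296,250),(337,250),(316,230),(316,271)):
    a=np.array([u-K[0,2],v-K[1,2]]);rr=np.hypot(*a);th=rr/K[0,0]
    d=c["R"].T@np.r_[a/rr*np.sin(th),np.cos(th)]
    print(o+d*(.071-o[2])/d[2])
go([.4515,.033,.080])
```

```text
[0.4519 0.0343 0.071 ]
[0.4385 0.0309 0.071 ]
[0.4659 0.0379 0.071 ]
[0.4484 0.0481 0.071 ]
[0.4557 0.0193 0.071 ]
t 13.45 tcp [0.4523 0.0318 0.1455] slide [ 0.0655 -0.0005 -0.0013] f [1.0468 0.7193 0.583 ] Fd 1.192755706259951 w 0.005039445969003836 q [-0.0105  0.1585  1.8635 -0.0001  1.1193 -0.2614]
R [[0.0, 0.969, 0.248], [-0.0, 0.248, -0.969], [-1.0, 0.0, 0.0]] DX in tool [ 0.0003  1.     -0.0004]
spin -0.02232864095464271
spin 179.97767135904536
```

The wrist camera puts the button at (0.452, 0.034), within 2 mm of the other views. I'll descend just above it.

```bash
python3 -m creep '{"hand":[1,1,1,1,1],"slide":[[0.02,-0.0005,-0.002],[0.04,-0.0005,-0.002],[0.055,-0.0005,-0.002],[0.062,-0.0005,-0.002],[0.062,-0.0005,-0.002]],"spin":[0,0,0,0,0]}'
python3 -m creep '{"hand":[1,1,1],"slide":[[0.003,0,0],[0.006,0,0],[0.006,0,0]],"spin":[0,0,0]}'
```

```text
time_s: 13.87
ee_pos: [0.4504, 0.0337, 0.0822]
eef_rot: [-1.809, 1.568, -3.129]
force: [0.5, -0.0, -0.6]
grip_width: 0.0006
time_s: 14.12
ee_pos: [0.4515, 0.034, 0.0781]
eef_rot: [1.31, 1.569, -0.01]
force: [0.8, -0.3, 1.0]
grip_width: 0.0004
```

```bash
python3 -m creep '{"hand":[1,1,1],"slide":[[0.001,0,0],[0.002,0,0],[0.002,0,0]],"spin":[0,0,0]}'
python3 -m creep '{"hand":[1,1,1],"slide":[[0.001,0,0],[0.002,0,0],[0.002,0,0]],"spin":[0,0,0]}'
```

```text
time_s: 14.37
ee_pos: [0.4514, 0.034, 0.0763]
eef_rot: [1.283, 1.569, -0.037]
force: [0.7, -0.1, 4.9]
grip_width: 0.0005
time_s: 14.62
ee_pos: [0.4511, 0.034, 0.0739]
eef_rot: [1.196, 1.569, -0.123]
force: [0.5, -0.7, 3.9]
grip_width: 0.0006
```

Run:
```python
from h import *
cv2.imwrite("pics/side5.png",cv2.resize(ctrl.camera("side")[180:380,190:430,::-1],None,fx=3,fy=3))
print(ctrl.get_obs()["force"],ctrl.get_obs()["ee_pos"])
```

```text
[ 0.3867 -0.9598  2.9457] [0.4512 0.034  0.074 ]
```

View pics/side5.png

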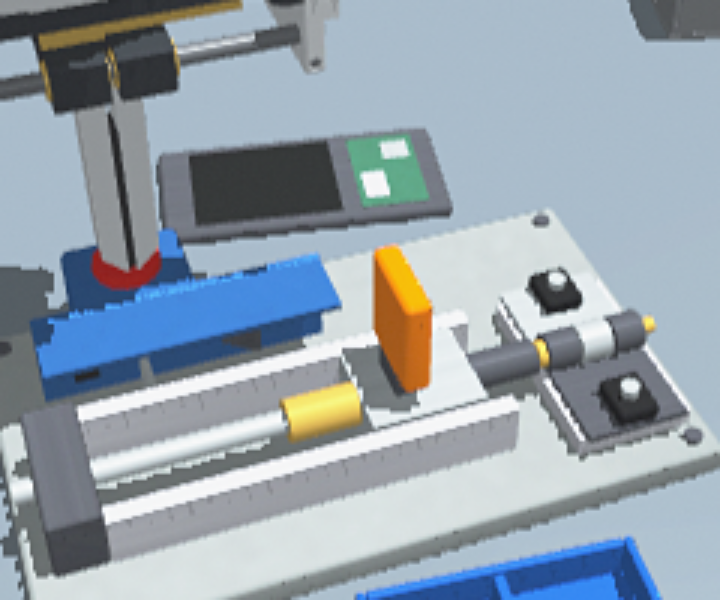

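Fired: the striker is forward and the pin's tip now shows at the hinge's far end. I'll lift off the button and check.

```bash
python3 -m creep '{"hand":[1,1,1,1,1,1,1],"slide":[[-0.01,0,0],[-0.03,0,0],[-0.06,0,0],[-0.09,0,0],[-0.12,0,0],[-0.12,0,0],[-0.12,0,0]],"spin":[0,0,0,0,0,0,0]}'
python3 - <<'E'
from h import *
S=[];
for n in ("scene","side"):
    im=ctrl.camera(n)[:,:,::-1].copy(); cv2.imwrite(f"pics/{n}6.png",im)
    for nm,lo,hi in (("orange",(5,200,100),(16,255,255)),("red",(0,180,60),(4,255,255)),("blue",(105,150,60),(125,255,255))):
        for c in blob(im,lo,hi)[:3]: print(n,nm,cv2.contourArea(c),cv2.boundingRect(c))
    old=cv2.imread(f"pics/{n}0.png")
    s={"scene":(120,150,300,190),"side":(180,210,300,220)}[n];x,y,w,h=s
    cv2.imwrite(f"pics/{n}6c.png",cv2.resize(np.vstack([old[y:y+h,x:x+w],im[y:y+h,x:x+w]]),None,fx=1.35,fy=1.35))
E
```

```text
time_s: 15.25
ee_pos: [0.451, 0.0341, 0.1951]
eef_rot: [1.338, 1.568, 0.018]
force: [-0.2, -0.7, -0.2]
grip_width: 0.0002
scene orange 917.5 (230, 202, 33, 35)
scene orange 0.0 (611, 270, 5, 1)
scene red 823.5 (602, 271, 38, 46)
scene red 193.0 (289, 167, 19, 14)
scene blue 3872.0 (123, 235, 65, 75)
scene blue 1857.0 (258, 163, 57, 77)
scene blue 196.5 (0, 173, 26, 24)
side orange 436.5 (316, 264, 19, 46)
side red 346.0 (305, 136, 37, 18)
side red 268.5 (220, 256, 23, 16)
side blue 6721.5 (309, 359, 116, 86)
side blue 4317.5 (367, 63, 81, 70)
side blue 2928.5 (598, 0, 42, 138)
```

View pics/side6c.png

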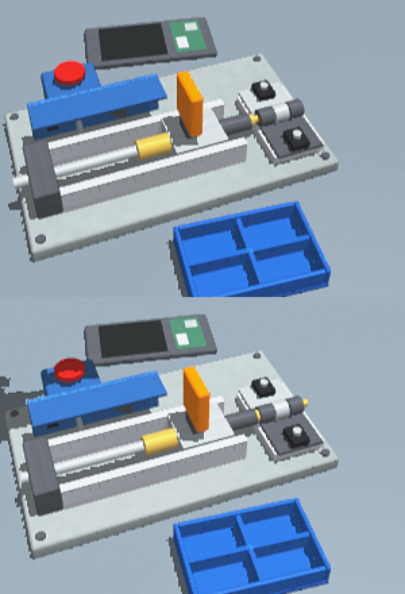

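View pics/scene6c.png

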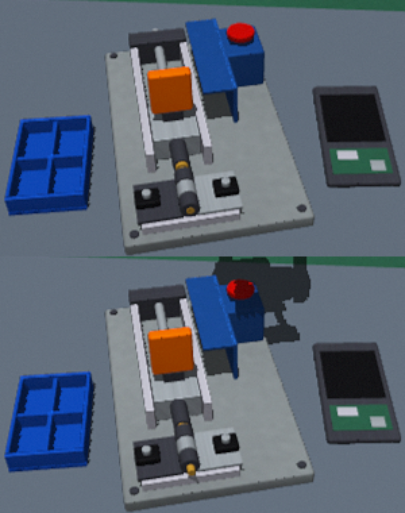

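```bash
python3 -c "
from station import ctrl
print(ctrl.hand_in(), ctrl.get_obs()['time_s'])"
```

```text
the job is handed in; nothing more can be done
the job is handed in; nothing more can be done
```

The hinge pin appears fully home after one shot, and I handed the job in at about 15.4 s of the 64 s allowed.

**What I did**
- I gripped the orange tab and drew it back in small steps. The sear's ramp was felt from about 30 mm to 41 mm.
- I drew to about 45.9 mm with no sign of the rubber stop; the force matched the spring alone.
- Easing forward to about 44.2 mm took the pull on the hand to roughly 0 N, so the sear had caught.
- I let go, and the pictures showed the striker holding by itself before I went to the button.
- I pressed the red button about 6 mm down. The highest force I read was 4.9 N, a little below the 5–8 N quoted, but it was read only at the end of each move, so it may have missed the peak. The striker fired.

**Last checks**
- **Pin:** its tip now shows beyond the far end of the hinge. The tab stands about 5 pixels (roughly 6 mm) ahead of where it started, which is what a pin driven home should give. I measured this from the pictures only, not directly.
- **Button:** it has sprung back up to its starting position in both camera views.
- **Phone and tray:** they look unmoved in the before and after pictures.
- **Arm:** it ended about 115 mm above the button, touching nothing.

No check failed.

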